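# Park the index plunger and run the board carriage out

## Robot

A 6-joint arm with a two-finger parallel gripper is mounted at the origin on the work surface. World frame = base frame: x ahead of the robot, y to its left, z up, the work surface at z = 0. Lengths are in m, angles in rad, forces in N, time in s.
With the tool pointing down it reaches from about 0.35 to 1 m from the base axis. Payload 7.1 kg.
Tool frame: the origin (TCP) lies between the finger pads; the fingertips stand 22 mm ahead of it and the grasp point (between the pads) lies 3 mm ahead of it; z points along the fingers, y is the line along which they close (so a half turn about z gives the same grasp; the last joint's range is limited). The gripper opens to 85 mm and grips with 20 to 120 N. Pads are 22 mm wide; open, the fingers measure 114 mm over their backs; the gripper's body (76 mm by 85 mm) begins 54 mm behind the grasp point. The pads swing forward as they close: fully open they stand 13 mm farther back than shut.
Start: joints at [-1.123, 0.423, 1.63, -0, 1.089, -0.019], TCP at [0.281, -0.558, 0.23] pointing down, gripper open.
Joint ranges: [-3, 3], [-0.9, 2.11], [0.09, 2.58], [-1.31, 4.45], [0.11, 2.69], [-2.54, 2.54]. Speed limits (rad/s): [2.39, 2.39, 3.01, 3.14, 3.14, 3.14].

## Interface

Orientations are given as a rotation vector (axis times angle).
In Python, from rig import manip gives the robot as it stands. The module is installed in compiled form; this text tells all that it offers. Calls block until the motion is done:
- manip.move_to(position, orientation): joint-space move of the TCP to a pose.
- manip.servo_line(position, orientation=None, rate=0.15): straight line of the TCP; orientation=None keeps the orientation; rate is the mean speed in m/s.
- manip.set_joints(angles): joint-space move.
- manip.command_gripper(opening, f_grip=None): finger opening in m; f_grip is the grip in N (None keeps the last); returns when the fingers have stopped.
- manip.hold(seconds).
- manip.solve_ik(position, orientation): joint angles nearest the present ones, or None.
- manip.camera(name): name is "side" or "top"; returns a dict with "image" (480x640x3 uint8, red, green, blue), "fx", "fy", "cx", "cy" (pixels), "cam_to_world" (4x4, takes a point from camera to world coordinates). Camera axes: x right, y down, z forward; pixel columns grow to the right and rows downward; lengths in m; the calibration is good to about 2 mm. A picture is of the moment at which its call begins. There is no depth.
A pose or a line that the arm cannot do raises manip.IKError and nothing moves.
- manip.sign_off(): hands the job in; it is judged then, once.
Readings, each from a call of its own:
- manip.get_time(): time.
- manip.get_joint_positions(): joint angles.
- manip.get_joint_vel(): joint speeds.
- manip.get_tau(): joint torques, N m.
- manip.get_position(): TCP position.
- manip.get_ee_rot(): TCP orientation.
- manip.get_contact_force(): force on the tool from outside, world axes, zero at the start.
- manip.get_torque(): the same for the moment, N m.
- manip.get_width(): finger opening in m.
- manip.get_grip_force(): force on a finger pad.
Only numpy, scipy, OpenCV 4.12 (cv2) and the standard library are available. Lean on these libraries where they do the work, as an engineer would, in place of code of your own. Each camera call takes 0.05 s, during which the arm holds its last target. There are 200 camera calls.

## Task

The circuit-board carriage is pinned on its slide. Pull the plunger gently up by its T handle and twist it clockwise until it drops into its rest notch and stays up by itself; let go of it, then slide the carriage gently along until it rests against the end stop and let go. Do not force the mechanism, and leave the loose things around the slide where they are.

Things in the scene. Friction and masses are not known exactly. Their poses are not given: they have to be found in the camera images.
- t_bar (a point): centre of the black T bar on top of the index plunger, on the robot's side of the slide: 46 mm long (its x axis), 14 mm wide (y), 18 mm high, 122 mm above the table when down. Grasp it across the 14 mm. Below it are only an 8 mm stem and, 31 to 37 mm under this point, the top of the castellated sleeve (48 mm across).
- plunger (a joint): plunger lift, m: 0 down, pin in the carriage. Spring: 6 N at 0, plus 0.15 N per mm; weight 1.3 N; friction 0.5 N. A cross pin under the bar runs in the sleeve's slot and cannot turn until above the sleeve's top; this takes 13 to 19 mm, different each time, and 3 mm higher is a hard stop. Load stop, slot or notch with no more than 25 N.
- handle (a joint): turn of the T handle, rad, clockwise from above positive: 0 with the cross pin in the slot (play 0.05). The rest notch, 3 mm deep and 1 mm wider than the cross pin, lies at 0.74 to 1.40, set differently each time: past about 0.5 the pin can ride on the sleeve's top under its spring and be felt to drop in. Light friction (0.02 N m).
- grip_plate (a point): centre of the upright black grip plate on the carriage: 50 mm long (its x axis), 12 mm thick (y); its top is 20 mm above and the carriage's steel deck 30 mm below this point. Grasp it across the 12 mm. The carriage slides in this point's +y direction with 2.5 N of friction and stays where it is left.
- carriage (a joint): slide of the carriage in m, 0 where it is pinned, growing towards the end stop (60 to 100 mm away, differently each time).
- carriage_front (a point): middle of the carriage's front end face, which meets the end stop; y points along the slide to the stop.
- stop_face (a point): middle of the face of the end stop (a dark steel block 70 mm wide, 20 mm thick, 30 mm high, clamped across the slide's base plate) that the carriage comes against. It must not be struck or pressed by more than 25 N.
- sleeve: castellated steel sleeve on the barrel, 48 mm across, holding slot and rest notch; origin on the plunger's axis at the level of its top, x axis along the slot. The T bar's centre is 50 mm above this level when the cross pin (5 mm thick) rides on the top and 47 mm in the rest notch.
- slide_base: aluminium base plate of the slide, fixed, 260 mm (x) by 320 mm (y) by 12 mm, spanning x -130 to 130 and y -105 to 215 mm about its origin, which is at its underside. The carriage travels along its +y. The plunger's axis is at x = -75 mm, y = 0, on a grey bracket 52 mm high.
- barrel: dark steel barrel, 51 mm across, 18 mm high, that guides the plunger, fixed on the bracket; origin at its foot, 70 mm below the T bar's centre when the plunger is down; x axis along the slot, the way the T bar lies at the start.
- flux_bottle: bystander, to be left alone: white bottle, 38 mm across, 85 mm high, beyond the slide; origin at its underside
- screwdriver: bystander, to be left alone: screwdriver, 170 mm, lying right of the slide; origin at its underside
- screw_jar: bystander, to be left alone: jar, 48 mm across, 50 mm high, beyond the slide; origin at its underside
- bobbin: bystander, to be left alone: white bobbin, 44 mm across, 30 mm high, left of the slide; origin at its underside
- standoff: bystander, to be left alone: brass standoff, 11 mm across, 22 mm high, on the near edge of the base plate; origin at its underside
- washer: bystander, to be left alone: steel washer, 28 mm across, 4 mm thick, on the table beyond the slide; origin at its underside
- plug: bystander, to be left alone: round cable plug, 60 mm long, 24 mm across, lying left of the slide; origin at its underside

How it is judged:
On the way, in this order (a step that is already met when the one before it is completed fails the run):
1. the plunger sits in its rest notch by itself, let go (z of t_bar in the frame of sleeve between 0.045 and 0.0483 m and value of joint handle above 0.6 rad and contact force between the fingers and barrel below 0.3 N), for 0.3 s.
2. the carriage rests against the end stop, let go (y of stop_face in the frame of carriage_front below 0.002 m and contact force between the fingers and slide_base below 0.3 N), for 0.2 s.
At the end, for the whole second after the job is handed in: the plunger rests in its notch (T bar's centre 45 to 48.3 mm above the sleeve's top, handle turned more than 0.6 rad), the carriage rests within 2 mm of the end stop, both are let go and at rest (all of step 1 and all of step 2 and velocity of joint carriage between -0.005 and 0.005 m/s); the robot touches nothing.
It fails at once if the plunger is forced against its sleeve (stop, slot or notch) with more than 25 N (contact force between barrel and sleeve above 25 N).
It fails at once if the plunger's pin is jammed in the carriage's hole with more than 25 N (contact force between barrel and carriage above 25 N).
It fails at once if the carriage is driven against the end stop with more than 25 N (contact force between slide_base and end_stop above 25 N).
It fails at once if a loose thing around the slide is moved by more than 30 mm (distance of any of flux_bottle, screwdriver, screw_jar, bobbin, standoff, washer, plug from where it was at the start of the episode above 0.03 m).
It also fails if it takes over 64 s, if anything falls off the work surface, if the arm or the gripper's body presses on something with over 40 N, if the wrist force passes 120 N, or if a joint passes its speed limit or range.

## Working session

There is one attempt and no reset: what is moved stays moved. The work goes in short steps, each a Python script; the robot and the scene stay as the last script left them, time stands still between calls to the robot, and variables do not carry over. Pictures are saved under pics/ and viewed, at most 10 in all, crops included, and the job is handed in when it is done.

```bash
mkdir -p pics; python3 - <<'E'
from rig import manip
import cv2,numpy as np,pickle
d={}
for n in("side","top"):
    c=manip.camera(n);d[n]=c;cv2.imwrite(f"pics/{n}0.png",c["image"][...,::-1]);print(n,c["fx"],c["fy"],c["cx"],c["cy"],np.round(c["cam_to_world"],4).tolist())
pickle.dump(d,open("c0.pkl","wb"))
print(manip.get_time(),manip.get_ee_rot(),manip.get_contact_force())
E
```

```text
side 617.0499691819679 617.0499691819679 311.68781163589193 235.66303189823293 [[-0.7352, -0.4903, 0.4681, 0.1182], [-0.6778, 0.5288, -0.5108, 0.5664], [0.0029, -0.6928, -0.7211, 0.8265], [0.0, 0.0, 0.0, 1.0]]
top 535.7844260959575 535.7844260959575 319.4008830312679 238.4224185249837 [[-0.001, -0.9901, 0.1401, 0.4437], [-0.9999, -0.0006, -0.0109, 0.0469], [0.0109, -0.1401, -0.9901, 0.9967], [0.0, 0.0, 0.0, 1.0]]
0.1 [-3.05509861e+00 -7.26281751e-01  5.23289629e-04] [ 0.37928571 -0.75958874  0.10935387]
```

View pics/side0.png

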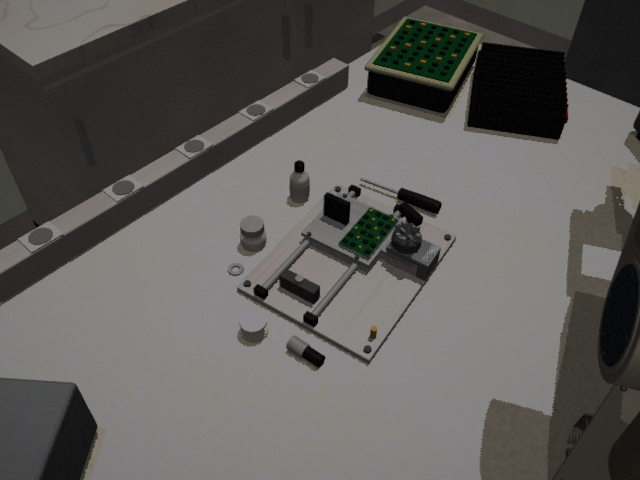

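View pics/top0.png

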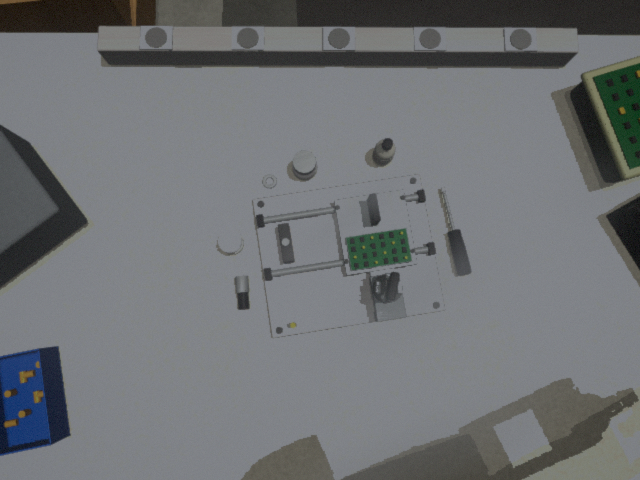

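The base plate is at about (253-443, 177-337) in the top view. The T bar is at about (391,288) and the grip plate at about (374,209). The end stop is at about (286,243). I'll enlarge both views for precise picks.

```bash
python3 - <<'E'
import cv2,pickle,numpy as np
d=pickle.load(open("c0.pkl","rb"))
def crop(n,x,y,w,h,s):
    im=d[n]["image"][y:y+h,x:x+w,::-1]
    im=(255*(im/255.)**0.5).astype(np.uint8)
    im=cv2.resize(im,None,fx=s,fy=s,interpolation=cv2.INTER_CUBIC)
    for i in range(0,w,10):
        cv2.putText(im,str(x+i),(i*s,8),0,.3,(0,0,255));cv2.line(im,(i*s,10),(i*s,16),(0,0,255),1)
    for i in range(0,h,10):
        cv2.putText(im,str(y+i),(0,i*s+4),0,.3,(0,0,255));cv2.line(im,(20,i*s),(26,i*s),(0,0,255),1)
    cv2.imwrite(f"pics/{n}0c.png",im)
crop("top",250,175,200,150,4)
crop("side",270,175,160,120,5)
E
```

```text
(no output)
```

View pics/top0c.png

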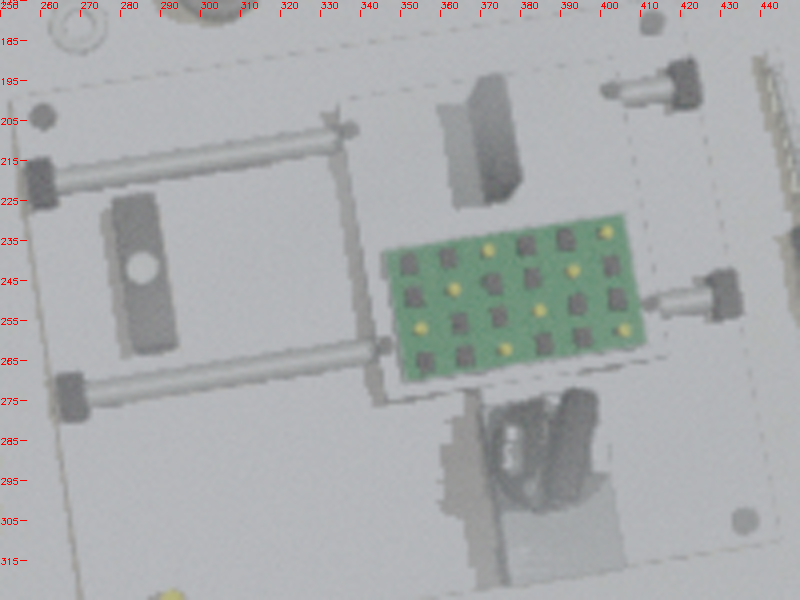

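View pics/side0c.png

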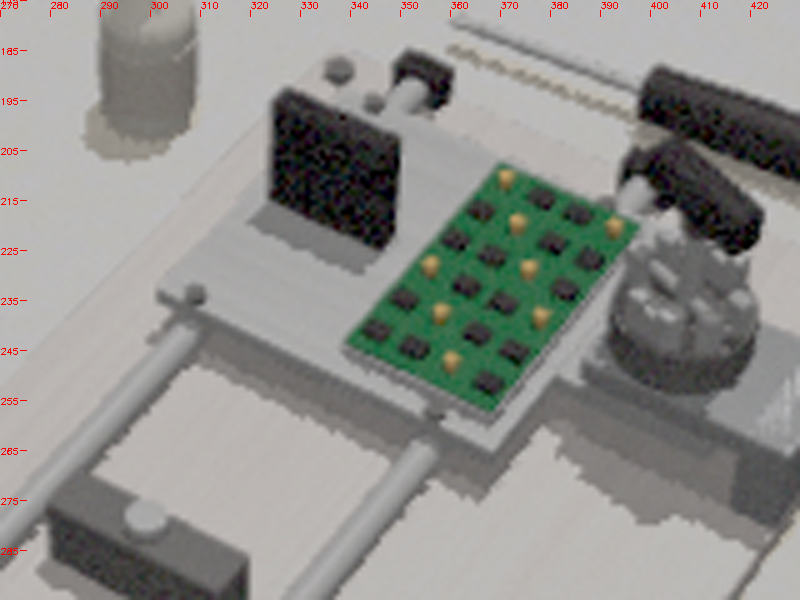

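Top crop: T bar's black top face runs roughly from (397,273) to (392,300). The grip plate's outer top edge runs (375.8,193.8)-(380.5,220). Side crop: the grip plate face has corners (325,193), (350,203), (347.5,225) and (323.5,214); the T bar spans (398,203)-(421,225). Next I'll fit the base plate from both views and overlay the models.

```bash
cat > vis.py <<'E'
import numpy as np,cv2
from scipy.spatial.transform import Rotation as R
def proj(c,P):
    T=np.linalg.inv(c["cam_to_world"]);q=np.atleast_2d(P)@T[:3,:3].T+T[:3,3]
    return np.c_[c["fx"]*q[:,0]/q[:,2]+c["cx"],c["fy"]*q[:,1]/q[:,2]+c["cy"]]
def world(p,P):  # p = x,y,yaw,z
    return np.atleast_2d(P)@R.from_euler('z',p[2]).as_matrix().T+[p[0],p[1],p[3]]
def box(l,w,h): return np.array([[sx*l/2,sy*w/2,sz*h/2] for sx in(-1,1) for sy in(-1,1) for sz in(-1,1)])
EDG=[(i,i^b) for i in range(8) for b in(1,2,4) if i<i^b]
def crop(c,x,y,w,h,s,boxes,out):
    im=(255*(c["image"][y:y+h,x:x+w,::-1]/255.)**0.5).astype(np.uint8)
    im=cv2.resize(im,None,fx=s,fy=s,interpolation=cv2.INTER_CUBIC)
    for P in boxes:
        q=np.round((proj(c,P)-[x-.5,y-.5])*s).astype(int)
        for a,b in EDG: cv2.line(im,tuple(map(int,q[a])),tuple(map(int,q[b])),(0,0,255),1)
    if out: cv2.imwrite(out,im)
    return im
E
python3 - <<'E'
import pickle;from vis import *
from scipy.optimize import least_squares
d=pickle.load(open("c0.pkl","rb"))
C=np.array([[.13,.215,.012],[.13,-.105,.012],[-.13,-.105,.012],[-.13,.215,.012]])
tp=np.array([[252.5,199],[417,177],[443.5,310],[272,337]]);sp=np.array([[238,290],[340,186],[455,235],[369,361]])
f=lambda p:np.r_[proj(d["top"],world(p,C))-tp,proj(d["side"],world(p,C))-sp].ravel()
r=least_squares(f,[.4,0,0,0],loss='soft_l1');p=r.x;print("base",p.round(4),f(p).round(1).reshape(8,2).tolist())
# grip plate: picks, box 50x12x50 (z +-? top +20)
G=np.array([[.025,-.006,.02],[-.025,-.006,.02]]);Gs=np.array([[.025,.006,.02],[-.025,.006,.02],[.025,.006,-.03],[-.025,.006,-.03]])
g=lambda q:np.r_[proj(d["top"],world(q,G))-[[375.75,193.75],[380.5,220]],proj(d["side"],world(q,Gs))-[[325,193],[350,203],[323.5,214],[347.5,225]]].ravel()
q=least_squares(g,[.47,-.05,p[2],.08]);print("grip",q.x.round(4),g(q.x).round(1).reshape(6,2).tolist())
print("grip in base",(R.from_euler('z',-p[2]).apply(q.x[[0,1,3]]-p[[0,1,3]])).round(4))
t=world(p,[-.075,0,.122])[0];print("tbar",t)
gb=box(.05,.012,.05)-[0,0,.005]
pickle.dump((p,q.x,t),open("fit.pkl","wb"))
bb=[world(q.x,gb),world([t[0],t[1],p[2],t[2]],box(.046,.014,.018))]
a=crop(d["top"],355,185,60,125,6,bb,None);b=crop(d["side"],315,170,115,85,6,bb,None)
b=cv2.resize(b,(430,318));o=np.zeros((600,800,3),np.uint8);a=cv2.resize(a,(288,600));o[:,:288]=a;o[:318,300:730]=b
b2=crop(d["side"],390,190,50,32,8,bb[1:],None);o[330:586,300:700]=b2
cv2.imwrite("pics/ov.png",o)
E
```

```text
base [ 0.5638 -0.0697  0.1538 -0.0085] [[-0.2, -0.0], [1.6, -2.9], [0.4, -0.2], [-0.2, 0.1], [-0.5, -0.8], [-2.5, -0.1], [1.9, 3.4], [0.5, 1.8]]
grip [ 0.6265 -0.0584  0.173   0.0693] [[-0.5, -1.1], [0.2, 0.7], [-0.1, 0.4], [-0.8, 0.9], [0.9, -0.4], [0.4, -0.9]]
grip in base [0.0637 0.0015 0.0778]
tbar [ 0.48972764 -0.08117998  0.11346432]
```

View pics/ov.png

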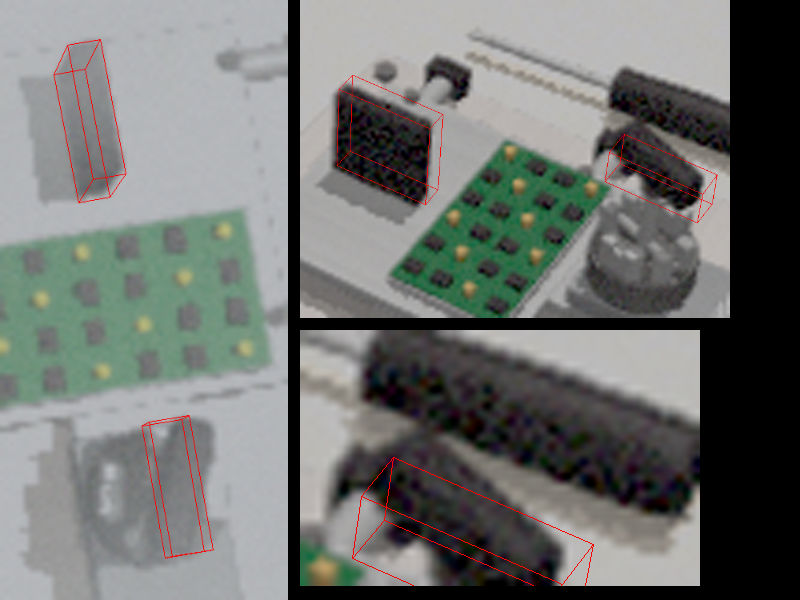

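The base fit is skewed by loose corner picks. The T bar also visibly lies at a different yaw, about -0.17 rad, so I'll take a contrast-stretched zoom of the bar in both views.

```bash
python3 - <<'E'
import pickle;from vis import *
d=pickle.load(open("c0.pkl","rb"))
def z(n,x,y,w,h,s):
    im=d[n]["image"][y:y+h,x:x+w].astype(float).mean(2);im=np.clip(im/110,0,1)**.5*255
    im=cv2.cvtColor(cv2.resize(im.astype(np.uint8),None,fx=s,fy=s,interpolation=cv2.INTER_NEAREST),cv2.COLOR_GRAY2BGR)
    for i in range(0,w,5): cv2.putText(im,str(x+i),(i*s,8),0,.3,(0,0,255));cv2.line(im,(i*s,10),(i*s,18),(0,0,255),1)
    for i in range(0,h,5): cv2.putText(im,str(y+i),(0,i*s+4),0,.3,(0,0,255))
    return im
a=z("top",370,265,40,45,10);b=z("side",388,192,40,45,10)
cv2.imwrite("pics/bar.png",np.hstack([a,b]))
E
```

```text
(no output)
```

View pics/bar.png

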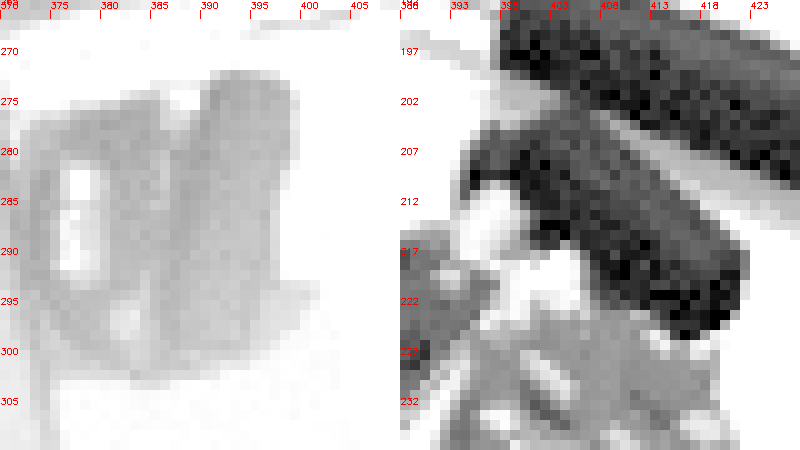

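The bar's top-view outline is (391,272.5), (399.5,273.5) and about (396,300.5). In the side view its top face has corners (408,203), (422,216), (416.5,219) and (403,204), with a lower end corner at (417,226). I'll fit the bar pose from these.

```bash
python3 - <<'E'
import pickle;from vis import *
from scipy.optimize import least_squares
d=pickle.load(open("c0.pkl","rb"));p0,q,_=pickle.load(open("fit.pkl","rb"))
m=1e-3
Tt=np.array([[23,-7,9],[-23,-7,9],[23,7,9]])*m;tt=np.array([[399.5,273.5],[396,300.5],[391,272.5]])
Ts=np.array([[-23,-7,9],[-23,7,-9],[23,-7,9],[23,7,9],[-23,7,9]])*m;ts=np.array([[422,216],[417,226],[408,203],[403,204],[416.5,219]])
f=lambda p:np.r_[proj(d["top"],world(p,Tt))-tt,proj(d["side"],world(p,Ts))-ts].ravel()
r=least_squares(f,[.49,-.08,-.15,.12],loss='soft_l1');b=r.x;print("bar",b.round(4),f(b).round(1).reshape(-1,2).tolist())
C=np.array([[.13,.215,.012],[.13,-.105,.012],[-.13,-.105,.012],[-.13,.215,.012]])
tp=np.array([[252.5,199],[417,177],[443.5,310],[272,337]])
g=lambda p:(proj(d["top"],world([*p,0],C))-tp).ravel()
p=least_squares(g,[.56,-.07,.16]).x;p=np.r_[p,0];print("base",p.round(4),g(p[:3]).round(1))
print("bar pred",world(p,[-.075,0,.122]).round(4)," side corners pred",proj(d["side"],world(p,C)).round(1).tolist())
gi=R.from_euler('z',-p[2]).apply(q[[0,1,3]]-p[[0,1,3]]);print("grip in base",gi.round(4))
# grip with z as deck: show; overlay
bb=[world(b,box(.046,.014,.018)),world(q,box(.05,.012,.05)-[0,0,.005]),world(p,box(.26,.32,.012)+[0,.055,.006])]
a=crop(d["top"],370,265,40,45,9,bb,None);s=crop(d["side"],390,192,45,45,9,bb,None)
cc=cv2.resize(crop(d["side"],230,175,240,195,3,bb,None),(240,195))
o=np.zeros((600,790,3),np.uint8);o[:405,:360]=a;o[:405,370:775]=s;o[405:,:240]=cc;cv2.imwrite("pics/ov2.png",o)
pickle.dump((p,q,b),open("fit.pkl","wb"))
E
```

```text
bar [ 0.4885 -0.0807 -0.2408  0.1225] [[0.5, -0.2], [-2.2, 0.6], [0.5, -1.3], [3.2, 0.3], [0.1, 1.6], [-1.1, -2.9], [-2.7, -0.7], [2.1, 0.7]]
base [ 0.5616 -0.0685  0.1513  0.    ] [-1.3 -0.1  2.1 -2.8  0.8  1.2 -1.5  1.3]
bar pred [[ 0.4874 -0.0798  0.122 ]]  side corners pred [[237.3, 286.9], [338.3, 183.5], [458.4, 236.3], [370.1, 361.1]]
grip in base [0.0657 0.0001 0.0693]
```

View pics/ov2.png

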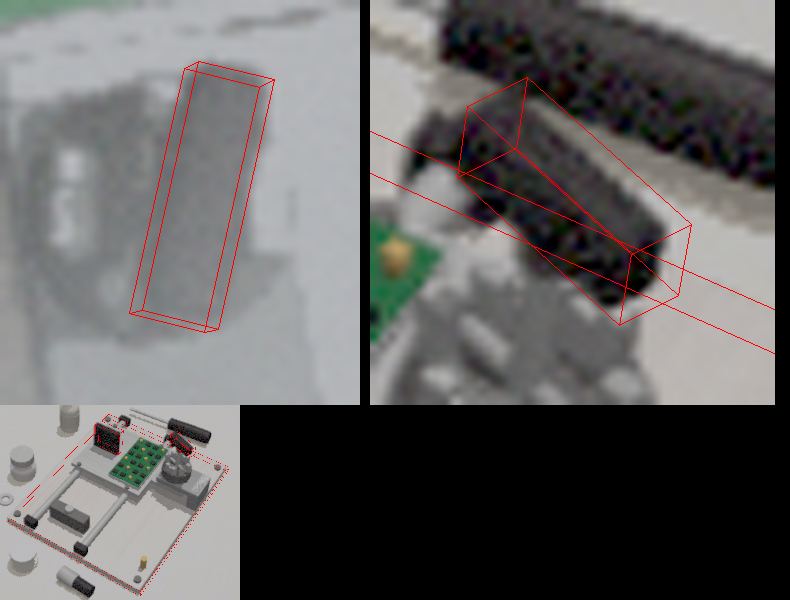

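The bar centre agrees between the direct two-view fit (0.4885, -0.0807, 0.1225) and the base-plate model (0.4874, -0.0798, 0.122). Bar yaw is about -0.22. Next: check IK for both grasp orientations, with room for the clockwise turn, and move above the bar.

```bash
cat > h.py <<'E'
import numpy as np
from rig import manip
from scipy.spatial.transform import Rotation as R
def down(a): 
    x=[np.cos(a),np.sin(a),0];y=[np.sin(a),-np.cos(a),0]
    return R.from_matrix(np.c_[x,y,[0,0,-1]]).as_rotvec()
def st(s=""): print(s,"t",round(manip.get_time(),2),"p",np.round(manip.get_position(),4),"F",np.round(manip.get_contact_force(),1),"M",np.round(manip.get_torque(),2),"w",round(manip.get_width(),4))
BAR=[.488,-.0803]; YAW=-.22
E
python3 - <<'E'
from h import *
best=None
for a in(YAW,YAW+np.pi,YAW-np.pi):
    q=manip.solve_ik([*BAR,.2],down(a));q2=manip.solve_ik([*BAR,.145],down(a-1.45));print(a,None if q is None else np.round(q,3),None if q2 is None else np.round(q2,3))
manip.move_to([*BAR,.20],down(YAW));st("above");print(manip.get_joint_positions())
E
```

```text
-0.22 [-0.187  0.274  1.938 -0.     0.929  1.604] None
2.921592653589793 [-0.187  0.274  1.938 -0.     0.929 -1.538] [-0.187  0.361  1.976 -0.     0.805 -0.088]
-3.3615926535897933 [-0.187  0.274  1.938 -0.     0.929 -1.538] [-0.187  0.361  1.976 -0.     0.805 -0.088]
above t 1.99 p [ 0.4882 -0.0808  0.2001] F [ 0.3 -0.5  0. ] M [-0.06 -0.03  0.02] w 0.0855
[-1.88076046e-01  2.73885475e-01  1.93794966e+00 -1.62313876e-04
  9.29371895e-01  1.60319141e+00]
```

```bash
sed -i 's/YAW=-.22/YAW=-.22+np.pi/' h.py; python3 - <<'E'
from h import *
import cv2
manip.move_to([*BAR,.19],down(YAW));manip.command_gripper(.05,20)
manip.servo_line([*BAR,.128],rate=.08);st("low")
c=[manip.camera(n)["image"] for n in("top","side")]
cv2.imwrite("pics/low.png",np.hstack([cv2.resize(c[0][240:330,340:440,::-1],None,fx=4,fy=4),cv2.resize(c[1][160:250,360:460,::-1],None,fx=4,fy=4)]))
for w in(.03,.022):
    manip.command_gripper(w,20);st(w)
E
```

```text
low t 6.01 p [ 0.4883 -0.0804  0.1283] F [ 0.  -0.3  0.1] M [0.03 0.04 0.03] w 0.0499
0.03 t 6.44 p [ 0.4881 -0.0803  0.1282] F [-0.6  0.1  0.3] M [ 0.02 -0.04  0.05] w 0.0303
0.022 t 6.69 p [ 0.488  -0.0803  0.128 ] F [-0.3  0.5  1.4] M [ 0.02  0.01 -0.01] w 0.0221
```

View pics/low.png

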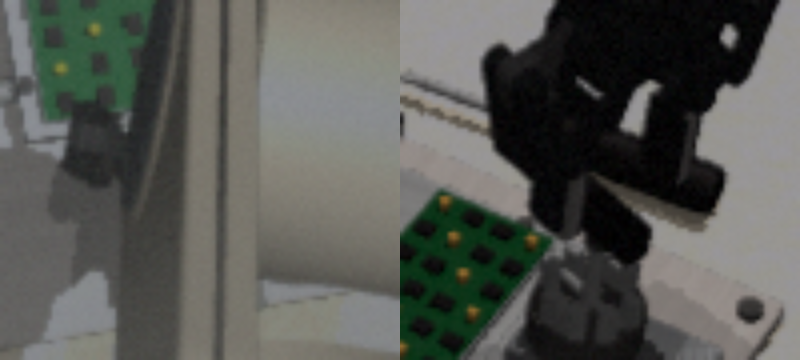

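The fingers straddle the T bar: in the side view the bar shows between them at about (612,225) of the composite. Contact is negligible at 22 mm opening, so I'll close.

```bash
python3 - <<'E'
from h import *
manip.command_gripper(.018,20);st()
manip.command_gripper(.010,20);st("closed");print(manip.get_grip_force())
p=manip.get_position();t=manip.get_time()
E
```

```text
t 6.91 p [ 0.488  -0.0803  0.128 ] F [-0.3 -0.5 -0.4] M [-0.02  0.04 -0.01] w 0.018
closed t 7.12 p [ 0.488  -0.0805  0.1281] F [-0.8 -1.4  1.4] M [-0.23  0.07  0.02] w 0.0129
19.747029840946198
```

```bash
python3 - <<'E'
from h import *
manip.command_gripper(.008,60);st("grip60")
p0=np.array(manip.get_position());x,y=BAR;z0=.128
def fz(): return np.mean([manip.get_contact_force()[2] for _ in range(4)])
dz=0;last=None;hist=[]
while dz<.0225:
    dz+=.004 if dz<.0079 else .0005 if dz>=.0155 else .001
    manip.servo_line([x,y,z0+dz],rate=.03)
    F=fz();hist.append((round(dz*1e3,1),round((manip.get_position()[2]-p0[2])*1e3,2),round(F,1)))
    if F<-16: break
print(hist);st("stop")
E
```

```text
grip60 t 7.34 p [ 0.4881 -0.0804  0.1282] F [-0.9 -1.3  3.8] M [-0.24  0.25  0.03] w 0.0099
[(4.0, np.float64(3.4), np.float64(-8.0)), (8.0, np.float64(7.74), np.float64(-7.3)), (9.0, np.float64(8.74), np.float64(-7.8)), (10.0, np.float64(9.79), np.float64(-8.3)), (11.0, np.float64(10.81), np.float64(-8.4)), (12.0, np.float64(11.81), np.float64(-9.4)), (13.0, np.float64(12.81), np.float64(-8.6)), (14.0, np.float64(13.83), np.float64(-8.5)), (15.0, np.float64(14.81), np.float64(-8.7)), (16.0, np.float64(15.82), np.float64(-9.1)), (16.5, np.float64(16.29), np.float64(-9.5)), (17.0, np.float64(16.63), np.float64(-11.9)), (17.5, np.float64(16.84), np.float64(-17.7))]
stop t 10.66 p [ 0.4877 -0.0803  0.1451] F [  2.1  -2.8 -17.7] M [-0.41 -0.26 -0.05] w 0.0091
```

Hard stop felt at about 16.4 mm, so the cross pin clears the slot at about 13.4 mm. I'll back off and turn.

```bash
python3 - <<'E'
from h import *
x,y=BAR;z0=.128
manip.servo_line([x,y,z0+.0152],rate=.03);st("backed")
q=np.array(manip.get_joint_positions());print(q.round(3))
for k in range(5):
    q[5]+=.1;manip.set_joints(q);st(round(.1*(k+1),2))
    if abs(manip.get_torque()[2])>.35: break
E
```

```text
backed t 10.91 p [ 0.4881 -0.0803  0.1434] F [-0.2 -3.  -9.4] M [-0.33  0.07 -0.01] w 0.0094
[-0.187  0.363  1.977 -0.     0.801 -1.538]
0.1 t 11.16 p [ 0.4881 -0.0802  0.1437] F [-0.3 -1.2 -9.2] M [-0.24  0.15  0.02] w 0.0094
0.2 t 11.41 p [ 0.4882 -0.0801  0.1436] F [-0.4 -0.2 -8.8] M [-0.04  0.04 -0.06] w 0.0094
0.3 t 11.66 p [ 0.4882 -0.0801  0.1435] F [ 0.7  0.7 -9.4] M [ 0.17 -0.01  0.  ] w 0.0095
0.4 t 11.91 p [ 0.4882 -0.0801  0.1435] F [ 1.1  1.6 -8.8] M [ 0.31 -0.14 -0.02] w 0.0098
0.5 t 12.16 p [ 0.4883 -0.0801  0.1435] F [ 0.4  3.1 -9.4] M [ 0.54 -0.28  0.03] w 0.0099
```

It turns freely. Next, lower until the pin rides on the sleeve top, then creep clockwise until it drops.

```bash
python3 - <<'E'
from h import *
q=np.array(manip.get_joint_positions());q[5]=-1.538+.62;manip.set_joints(q);st("0.62")
p=np.array(manip.get_position());z=.1432
def fz(): return np.mean([manip.get_contact_force()[2] for _ in range(4)])
while z>.1400:
    z-=.0004;manip.servo_line([p[0],p[1],z],rate=.02);F=fz();print(round(z*1e3,1),round(manip.get_position()[2]*1e3,2),round(F,1))
    if F>-4.5: break
st("ride")
E
```

```text
0.62 t 12.41 p [ 0.4885 -0.08    0.1435] F [ 1.9  4.1 -9. ] M [ 0.67 -0.3  -0.05] w 0.0097
142.8 142.73 -9.8
142.4 142.38 -10.0
142.0 141.98 -9.8
141.6 141.6 -9.8
141.2 141.24 -8.1
140.8 140.96 -5.6
140.4 140.65 -2.8
ride t 14.16 p [ 0.4886 -0.08    0.1406] F [ 0.9  4.2 -2.8] M [ 0.71 -0.08  0.04] w 0.0089
```

```bash
python3 - <<'E'
from h import *
q=np.array(manip.get_joint_positions());h=[];a=q[5]+1.538
# keep commanded height: hold other joints from IK of commanded pose
p=manip.get_position()
while a<1.5:
    a+=.015;q[5]=-1.538+a;manip.set_joints(q)
    F=np.mean([manip.get_contact_force()[2] for _ in range(4)]);h.append((round(a,3),round(float(F),1)))
    if F<-7.3 or F>2 or abs(manip.get_torque()[2])>.4: break
print(h[-12:],len(h));st()
E
```

```text
[(np.float64(0.635), -4.9), (np.float64(0.65), -7.8)] 2
 t 14.66 p [ 0.4886 -0.08    0.1405] F [ 0.9  4.  -7.8] M [ 0.72 -0.18 -0.  ] w 0.0096
```

Possible early drop. I'll test by lowering slightly.

```bash
python3 - <<'E'
from h import *
p=np.array(manip.get_position());z=p[2]
for k in range(7):
    z-=.0004;manip.servo_line([p[0],p[1],z],rate=.02);F=np.mean([manip.get_contact_force()[2] for _ in range(4)]);print(round(z*1e3,1),round(manip.get_position()[2]*1e3,2),round(F,1),round(manip.get_width(),4))
    if F>-4: break
st()
E
```

```text
140.1 140.08 -5.8 0.0093
139.7 139.85 -3.2 0.0091
 t 15.16 p [ 0.4887 -0.08    0.1398] F [ 0.6  3.9 -3.2] M [ 0.72 -0.11 -0.07] w 0.0091
```

```bash
cat > turn.py <<'E'
from h import *
a=manip.get_joint_positions()[5]+1.538;zc=manip.get_position()[2]-.0002;h=[]
p=manip.get_position()[:2]
while a<1.5:
    a+=.015;q=manip.solve_ik([*p,zc],down(YAW-a));manip.set_joints(q)
    F=float(np.mean([manip.get_contact_force()[2] for _ in range(4)]))
    h.append((round(float(a),3),round(manip.get_position()[2]*1e3,2),round(F,1)))
    if len(h)>6 and h[-6][1]-h[-1][1]>1.7: break
    if F>3 or F<-15 or abs(manip.get_torque()[2])>.45: print("limit");break
    zc+=np.clip((-4.5-F)*-.0001,-.0005,.0005)*-1 if False else np.clip((F+4.5)*.0001,-.0005,.0005)
for i in range(0,len(h),6): print(*h[i:i+6])
st()
E
python3 turn.py
```

```text
limit
(0.665, np.float64(139.63), -3.2) (0.68, np.float64(139.65), -5.8) (0.695, np.float64(139.52), -8.6) (0.71, np.float64(139.17), -7.2) (0.725, np.float64(138.99), -5.8) (0.74, np.float64(138.96), -4.5)
(0.755, np.float64(138.98), -5.2) (0.77, np.float64(139.01), -4.0) (0.785, np.float64(139.06), -4.7) (0.8, np.float64(139.12), -3.7) (0.815, np.float64(139.16), -3.4) (0.83, np.float64(139.17), -4.2)
(0.845, np.float64(139.24), -6.0)
 t 18.41 p [ 0.4889 -0.0798  0.1392] F [ 1.9  5.9 -6. ] M [ 1.04 -0.32  0.46] w 0.0096
```

Torque rose against something at 0.845, so the pin is probably in the notch and touching its wall. I'll back off to zero torque, then lower and feel for the bottom.

```bash
python3 - <<'E'
from h import *
q=np.array(manip.get_joint_positions());a=q[5]+1.538
for k in range(8):
    m=np.mean([manip.get_torque()[2] for _ in range(4)]);print(round(a,3),round(float(m),2),round(manip.get_contact_force()[2],1))
    if m<.12: break
    a-=.02;q[5]=a-1.538;manip.set_joints(q)
p=np.array(manip.get_position());z=p[2]
for k in range(10):
    z-=.0004;manip.servo_line([p[0],p[1],z],rate=.02);F=np.mean([manip.get_contact_force()[2] for _ in range(4)]);print(round(z*1e3,1),round(manip.get_position()[2]*1e3,2),round(F,1),round(manip.get_torque()[2],2))
    if F>0: break
st()
E
```

```text
0.846 0.46 -6.0
0.826 0.36 -5.3
0.806 0.35 -6.4
0.786 0.27 -5.7
0.766 0.27 -5.7
0.746 0.19 -6.5
0.726 0.1 -6.4
138.8 138.77 -6.2 0.04
138.4 138.4 -5.4 0.07
138.0 137.94 -5.9 0.11
137.6 137.53 -5.8 0.13
137.2 137.11 -5.8 0.07
136.8 136.74 -4.7 0.1
136.4 136.33 -4.4 0.08
136.0 135.94 -5.2 0.07
135.6 135.54 -6.0 0.08
135.2 135.13 -5.3 0.08
 t 22.41 p [ 0.4888 -0.0799  0.1351] F [ 0.7  3.6 -5.3] M [ 0.82 -0.25  0.08] w 0.0094
```

```bash
python3 - <<'E'
from h import *
import cv2
c=manip.camera("side")["image"][150:260,350:470,::-1];c=(255*(c/255.)**.5).astype(np.uint8)
cv2.imwrite("pics/chk.png",cv2.resize(c,None,fx=5,fy=5,interpolation=cv2.INTER_CUBIC))
E
```

```text
(no output)
```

View pics/chk.png

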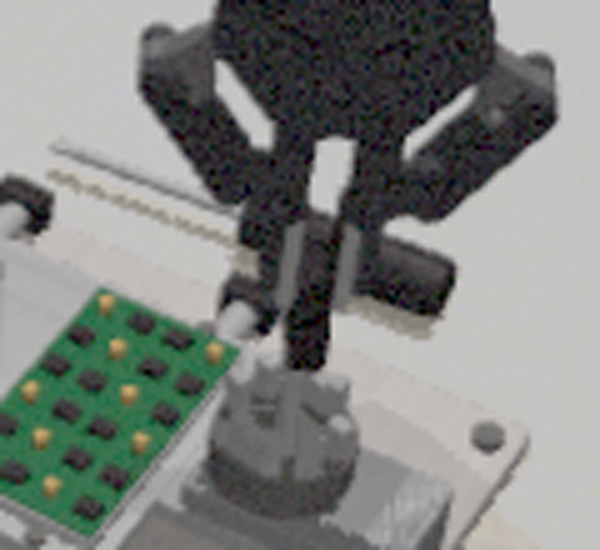

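The bar is between the pads and has turned, with its near end towards the camera at crop (305,365) and its underside at about pixel (411,223.4). I'll read its height from that.

```bash
python3 - <<'E'
import pickle;from vis import *
d=pickle.load(open("c0.pkl","rb"))["side"]
print("start underside near end", [ (z,proj(d,world([.488,-.0803,-.22,z],np.array([[-.023,0,-.009]]))).round(1).tolist()) for z in(.12,.122,.124)])
for z in(.122,.128,.131,.134,.138):
    print(z,proj(d,world([.4885,-.08,-.22-.73,z],np.array([[-.023,0,-.009],[-.023,0,.009]]))).round(1).tolist())
E
```

```text
start underside near end [(0.12, [[420.5, 227.1]]), (0.122, [[420.7, 226.3]]), (0.124, [[420.9, 225.4]])]
0.122 [[410.8, 227.9], [412.2, 220.0]]
0.128 [[411.3, 225.3], [412.6, 217.4]]
0.131 [[411.5, 224.0], [412.8, 216.0]]
0.134 [[411.7, 222.7], [413.1, 214.7]]
0.138 [[412.0, 220.9], [413.4, 212.9]]
```

```bash
python3 - <<'E'
from h import *
im=manip.camera("side")["image"].mean(2).astype(int);print(im[208:230,404:420])
p=np.array(manip.get_position());z=p[2]
for k in range(8):
    z-=.0005;manip.servo_line([p[0],p[1],z],rate=.03);F=np.mean([manip.get_contact_force()[2] for _ in range(4)]);print(round(z*1e3,1),round(manip.get_position()[2]*1e3,2),round(F,1),round(manip.get_torque()[2],2))
    if F>0: break
im=manip.camera("side")["image"].mean(2).astype(int);print(im[208:230,408:416])
st()
E
```

```text
[[ 16  34  45  47  37  15   1   6   4   4   6   2  13  43  48  46]
 [ 19  38  44  45  29  17   1   1   5  11   6   3  16  43  45  47]
 [ 19  35  43  44  27   4   5   0   2   8   6  10  28  40  47  52]
 [  5  21  31  29  14  10   3   5   9   7   1   3  31  43  45  73]
 [  3   6  31  17   0   0   1  13   4   0  12   7  75  87  68  76]
 [  1  31  36  15   3   7   5   1   4   2   3   1 128 143 139 141]
 [  0  53  41  10   1   8   1   5   7  10   0   6 136 149 148 150]
 [ 52 106  61   8   2   3   3   7   2   6   1   1 133 148 149 149]
 [104 136  73  13   5   5   4   8   1  13   6   2 134 149 150 149]
 [138 142  66   8   1   5  13   7   3   6   4   7 136 151 148 149]
 [142 143  87  26   3   6   0   4   6   1   3  26 125 146 149 148]
 [144 143  91  32   1   0   8  10   4   4   1  34 128 143 144 148]
 [128 119  77  22   2   6   4   5   1   4   6  61 128 139 141 143]
 [118 124  71  21   2   4   6   7   2   1   5  90 134 141 141 143]
 [115  98  55  17   8   2   7   5   5   6  10  95 135 140 142 144]
 [ 80  60  49  24   5   5   2   0   5   4  49 124 140 141 143 142]
 [ 51  42  40  38  43  43  4
[... 712 characters left out ...]
   1   2   2   6]
 [  6   4   3   0   3   2   1  12]
 [  0   3   4   7   5   2   6  30]
 [  6   5   4   2   1   5   3  34]
 [  2   2   4   4   0   4   2  37]
 [  0   5   8   3   4   3   5  34]
 [  5  10   2   5   7   4   2  29]
 [  6   9   3   2   9  10   4  33]
 [  8   6   2   4   2   1   3  62]
 [  5   6   4   6   1   1   2  89]
 [  0   4   3   5   8   1   2  94]
 [  5   5   3   5   2   5   6 123]
 [  9   3   7   0   2   5  20 106]
 [  9   7  12   2   4   1  65 100]
 [ 43  42  42  36  38  62  93  83]
 [ 45  48  43  41  43  48  67  53]
 [ 48  47  41  41  42  42  46  40]
 [ 48  44  43  41  40  43  44  42]]
 t 24.56 p [ 0.4888 -0.0798  0.1311] F [ 1.1  4.2 -5.3] M [ 0.86 -0.22  0.06] w 0.0097
```

The dark bar end seems to move with the hand, which needs clarifying. One last picture: current side view with model boxes beside it.

```bash
python3 - <<'E'
from h import *
from vis import *
c=manip.camera("side");b=box(.046,.014,.018);y=-.22-.73
A=crop(c,385,190,50,50,8,[],None)
B=crop(c,385,190,50,50,8,[world([.488,-.0803,y,.1325],b)],None)
for P,col in ((world([.488,-.0803,y,.1255],b),(0,255,0)),):
    q=np.round((proj(c,P)-[384.5,189.5])*8).astype(int)
    for i,j in EDG: cv2.line(B,tuple(map(int,q[i])),tuple(map(int,q[j])),col,1)
cv2.imwrite("pics/last.png",np.hstack([A,B]))
E
```

```text
(no output)
```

View pics/last.png

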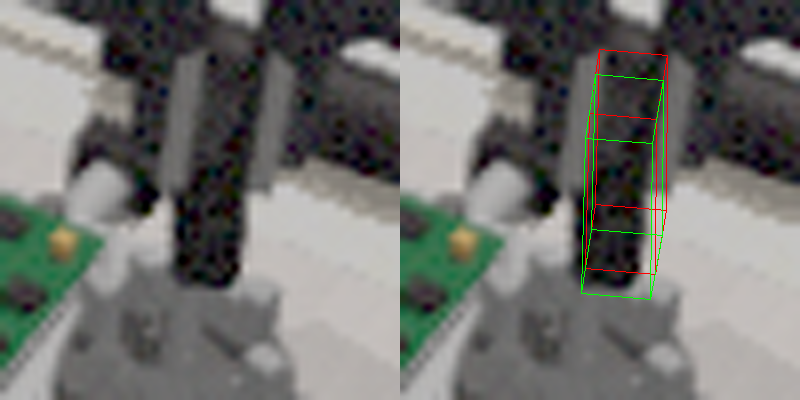

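The bar, rotated to about 0.73, sits at z≈0.1275: its end bottom is at row 285 of the crop, between the red (0.1325) and green (0.1255) boxes. I'll raise in steps while watching for the stop, which will show where the bar really is relative to the hand.

```bash
python3 - <<'E'
from h import *
p=np.array(manip.get_position());z=p[2];h=[]
while z<.1425:
    z+=.001 if z<.139 else .0006;manip.servo_line([p[0],p[1],z],rate=.03);F=np.mean([manip.get_contact_force()[2] for _ in range(4)]);h.append((round(z*1e3,1),round(float(manip.get_position()[2])*1e3,2),round(float(F),1),round(float(manip.get_torque()[2]),2)))
    if F<-14.5: break
for i in range(0,len(h),5): print(*h[i:i+5])
st()
im=manip.camera("side")["image"].mean(2).astype(int);print(im[212:228,408:416])
E
```

```text
(np.float64(132.1), 131.87, -9.8, 0.06) (np.float64(133.1), 132.99, -9.9, 0.07) (np.float64(134.1), 134.12, -9.4, 0.07) (np.float64(135.1), 135.15, -10.3, 0.08) (np.float64(136.1), 136.14, -10.1, 0.1)
(np.float64(137.1), 137.14, -10.5, 0.09) (np.float64(138.1), 138.14, -11.1, 0.07) (np.float64(139.1), 139.29, -9.0, 0.11) (np.float64(139.7), 139.81, -7.3, 0.03) (np.float64(140.3), 140.32, -8.5, 0.07)
(np.float64(140.9), 140.9, -9.6, 0.02) (np.float64(141.5), 141.52, -8.6, 0.07) (np.float64(142.1), 142.12, -10.1, 0.09) (np.float64(142.7), 142.7, -9.4, 0.04)
 t 28.11 p [ 0.4888 -0.0798  0.1427] F [ 0.5  4.9 -9.4] M [ 0.66 -0.17  0.04] w 0.0096
[[  0   3   4   3   2   7   0   5]
 [  6   8   1   5   8   4  10   2]
 [  1   4   6   1   2   7   1  10]
 [ 12   4   2   7   8   7   6   5]
 [  1   4   3   7   4   3  13   0]
 [  3   6   1   7  10   2  10   3]
 [  1   5   0   3   9   2   3  25]
 [ 12  10   6   0   0   2  10  59]
 [ 19  12  14  18   6   2  58 123]
 [ 40  43  41  51 129 118 129 136]
 [ 46  46  48  62 114 116 115 135]
 [ 47  46  47  66 100  86 102 135]
 [ 45  46  45  47  55  70  98 113]
 [ 44  49  45  41  61  94 104 103]
 [ 45  47  43  41  49  76 100  84]
 [ 45  48  40  42  41  48  65  54]]
```

A deep groove seems to lie near 0.7, while the hand force is free again above 139 mm. I'll continue clockwise above the sleeve, then ride again.

```bash
python3 - <<'E'
from h import *
p=manip.get_position()[:2]
def fz(): return float(np.mean([manip.get_contact_force()[2] for _ in range(4)]))
manip.set_joints(manip.solve_ik([*p,.1428],down(YAW-.80)));print(fz(),manip.get_torque()[2])
manip.set_joints(manip.solve_ik([*p,.1428],down(YAW-.90)));print(fz(),manip.get_torque()[2])
z=.1424
while z>.1375:
    manip.servo_line([*p,z],rate=.03);F=fz();print(round(z*1e3,1),round(float(manip.get_position()[2])*1e3,2),round(F,1),round(float(manip.get_torque()[2]),2))
    if F>-4: break
    z-=.0004
st()
E
```

```text
-8.284705502282323 0.019067451441717675
-9.7613856249919 -0.049327884875153806
142.4 142.44 -9.9 0.0
142.0 142.05 -9.4 -0.03
141.6 141.73 -9.2 -0.02
141.2 141.52 -6.7 -0.03
140.8 141.35 -3.7 -0.01
 t 29.91 p [ 0.4892 -0.0798  0.1414] F [-0.4  4.4 -3.7] M [ 0.96 -0.09 -0.01] w 0.0097
```

It rides again at 141.5 mm, so the earlier groove was a different feature. Continuing the search.

```bash
cat > turn.py <<'E'
from h import *
def fz(): return float(np.mean([manip.get_contact_force()[2] for _ in range(4)]))
def search(a,zc,p,end=1.5):
    h=[]
    while a<end:
        a+=.015;manip.set_joints(manip.solve_ik([*p,zc],down(YAW-a)))
        F=fz();M=float(manip.get_torque()[2]);z=float(manip.get_position()[2])*1e3
        h.append((round(a,3),round(z,2),round(F,1),round(M,2)))
        if F<-7.3: break
        if F>3 or abs(M)>.4: print("limit");break
        zc+=np.clip((F+4)*.0001,-.0003,.0003)
    for i in range(0,len(h),6): print(*h[i:i+6])
    return a,zc
def lower(p,z,n=10,stop=-3.):
    for k in range(n):
        z-=.0004;manip.servo_line([*p,z],rate=.03);F=fz();print("L",round(z*1e3,1),round(float(manip.get_position()[2])*1e3,2),round(F,1),round(float(manip.get_torque()[2]),2))
        if F>stop: break
    return z
E
python3 - <<'E'
from turn import *
p=manip.get_position()[:2]
a,zc=search(.90,.1408,p);st();print(zc)
E
```

```text
(0.915, 141.33, -3.0, 0.02) (0.93, 141.38, -3.0, -0.01) (0.945, 141.43, -4.4, 0.04) (0.96, 141.41, -3.5, 0.09) (0.975, 141.44, -3.6, 0.03) (0.99, 141.47, -5.0, 0.02)
(1.005, 141.39, -3.4, 0.04) (1.02, 141.46, -4.3, 0.04) (1.035, 141.45, -4.3, 0.02) (1.05, 141.42, -3.6, 0.01) (1.065, 141.46, -4.5, 0.08) (1.08, 141.45, -4.5, -0.01)
(1.095, 141.42, -4.1, 0.04) (1.11, 141.44, -4.5, -0.01) (1.125, 141.42, -3.9, 0.06) (1.14, 141.43, -4.7, 0.05) (1.155, 141.38, -3.2, -0.03) (1.17, 141.43, -4.1, -0.07)
(1.185, 141.44, -3.5, 0.02) (1.2, 141.44, -5.1, 0.0) (1.215, 141.34, -5.3, 0.02) (1.23, 141.27, -3.2, 0.04) (1.245, 141.28, -5.4, -0.03) (1.26, 141.12, -5.0, -0.01)
(1.275, 141.01, -5.5, -0.0) (1.29, 140.83, -6.2, -0.02) (1.305, 140.58, -6.5, -0.06) (1.32, 140.28, -6.5, -0.04) (1.335, 140.04, -6.6, 0.01) (1.35, 139.72, -8.0, -0.09)
 t 37.41 p [ 0.4899 -0.0797  0.1397] F [ 2.9  6.3 -8. ] M [ 0.95 -0.5  -0.09] w 0.0095
0.13934941103604556
```

```bash
python3 - <<'E'
from turn import *
p=manip.get_position()[:2]
z=lower(p,.1393,n=8,stop=-2.5);st()
E
```

```text
L 138.9 139.11 -7.3 0.01
L 138.5 138.78 -6.5 -0.03
L 138.1 138.56 -4.3 0.0
L 137.7 138.38 -1.7 -0.06
 t 38.41 p [ 0.4904 -0.0795  0.1384] F [ 0.6  6.1 -1.7] M [ 1.06 -0.04 -0.06] w 0.0098
```

The pin bottomed about 3 mm below its riding level, at 138.4 mm, so it's in the rest notch. I'll unload, release and go up.

```bash
python3 - <<'E'
from turn import *
p=manip.get_position()[:2]
manip.servo_line([*p,.1374],rate=.03);print(fz())
manip.command_gripper(.035,20);st("rel")
im=manip.camera("side")["image"].mean(2).astype(int)
manip.servo_line([*p,.185],rate=.12);st("up")
im2=manip.camera("side")["image"];import cv2;cv2.imwrite("pics/after.png",im2[...,::-1])
np.set_printoptions(linewidth=200);print(im2.mean(2).astype(int)[200:228,394:414])
from vis import *
for z in(.1225,.1325): print(z,proj(manip.camera("side"),world([.488,-.0803,-1.57,z],np.array([[-.023,0,-.009],[-.023,0,.009]]))).round(1).tolist())
E
```

```text
0.8385483576234134
rel t 39.02 p [ 0.4908 -0.0799  0.1378] F [-0.3 -0.9 -0.5] M [-0.02 -0.02  0.02] w 0.0351
up t 39.62 p [ 0.4902 -0.0795  0.1849] F [-0.8  0.2 -0.2] M [-0.05  0.03 -0.04] w 0.0348
[[151 144 143  90  65  58  62  50  24   6   5   4   0   7   5   2   3   3   3   2]
 [150 115 104  76  65  68  65  63  60  48  22   3   5   3   4   1   8   5  12   9]
 [151 143 105  90  70  67  67  68  67  66  61  62  40   9   0   5   6   9  10   9]
 [151 150 106  91  86  86  83  87  72  67  66  64  63  62  48  25  13   7   8   8]
 [147 124  65  40  76  73  82  86  86  71  66  68  69  66  47  17  15   8  10   8]
 [149  86  31  16  30  34  51 104  96  86  90  89  90  55  23  10  12  15  16  13]
 [ 96  40  22  17  15  10  21  46  56 104  93  89  64  29   9  11  14  15  13   9]
 [ 54  14  19  16  14  19  18  15  24  46  41  38  26  12  16   9   7  17  14  16]
 [ 45  12  11  12  14  15  16  16  18  12  16  11  10  10  10  17  15  11  15   9]
 [ 33   5   0   8   6  12  16  16  10  11  12  17  13  16  16  19  18  14  15   6]
 [ 16   2  40  74  55  22   9  14   5   1  14  11  15  10  18  13  11  1
[... 802 characters left out ...]
7   0   1  13  35  46  47  46 118 138]
 [ 35  26  27  68  97 120 122  99  99  98  77  61 104  61  41  44  46  54 137 129]
 [ 30  29  41  77  95 116 108  65  86 111 110  88  86  54  45  45  45  64 113 118]
 [ 29  20  86  98 102 119 107  60  48  67  82  61  85  56  45  47  44  68 102  98]
 [ 26  51  95 104 103 111  92  49  39  43  46  46  48  43  45  43  45  44  79 103]
 [ 53  46  71 100 102 105  71  43  40  43  45  44  56  47  47  47  46  39  99 100]
 [ 62  45  48  73  81  63  45  40  41  42  42  45  43  42  49  46  45  50  63  74]
 [ 74  46  41  43  51  47  41  39  41  40  42  42  42  43  48  44  44  49  51  43]]
0.1225 [[403.0, 225.2], [404.2, 217.3]]
0.1325 [[403.7, 220.8], [404.9, 212.8]]
```

The bar end bottoms out at row ~220.5 (prediction for the notch height is 220.8), so it stays up by itself. Next, the carriage.

```bash
python3 - <<'E'
from h import *
G=np.array([.6268,-.0585]);A=.155
manip.servo_line([.52,-.08,.20],rate=.3) if False else None
manip.move_to([*G,.16],down(A));manip.command_gripper(.05,20)
manip.servo_line([*G,.078],rate=.1);st("low")
manip.command_gripper(.022,20);st("22")
manip.command_gripper(.016,20);st("16")
E
```

```text
low t 42.38 p [ 0.6273 -0.0586  0.0785] F [-0.7  0.1 -0.2] M [-0.06 -0.07 -0.02] w 0.0505
22 t 42.76 p [ 0.6269 -0.0585  0.0783] F [ 0.2 -0.5 -0. ] M [0.03 0.03 0.02] w 0.0221
16 t 42.99 p [ 0.6268 -0.0585  0.078 ] F [ 0.6 -0.4 -0.2] M [ 0.02 -0.01  0.02] w 0.0159
```

```bash
python3 - <<'E'
from h import *
manip.command_gripper(.006,25);st("grip")
A=.155;u=np.array([-np.sin(A),np.cos(A),0]);p0=np.array([.6268,-.0585,.078])
f=lambda:np.mean([manip.get_contact_force() for _ in range(4)],0)
for s in(.004,.03,.054):
    manip.servo_line(p0+s*u,rate=.05);F=f();print(s,F.round(1),round(float(F@u),1))
    if abs(F@u)>9 or np.linalg.norm(F)>15: print("abort");break
else:
    h=[]
    while s<.108:
        s+=.001;manip.servo_line(p0+s*u,rate=.02);F=f();h.append((round(s,4),round(float(F@u),1),F.round(1).tolist()))
        if F@u<-8.5 or np.linalg.norm(F)>20: break
    print(len(h),h[-5:])
st();print(((np.array(manip.get_position())-p0)@u).round(4))
E
```

```text
grip t 43.21 p [ 0.6269 -0.0586  0.0781] F [-0.6  0.1  1.2] M [-0.19  0.1   0.05] w 0.0106
0.004 [-0.2  0.2  2.1] 0.2
0.03 [-1.4  1.6  5.4] 1.8
0.054 [-1.8  0.8  5.5] 1.1
35 [(0.085, -1.9, [-2.1, -2.2, 4.3]), (0.086, -1.4, [-1.9, -1.7, 5.2]), (0.087, -1.6, [-1.7, -1.9, 6.1]), (0.088, -6.1, [-0.9, -6.4, 5.5]), (0.089, -10.4, [-0.6, -10.6, 4.4])]
 t 53.51 p [0.6132 0.0283 0.0781] F [ -0.6 -10.6   4.4] M [-1.82  0.09  0.01] w 0.0108
0.0878
```

```bash
python3 - <<'E'
from h import *
import cv2
manip.command_gripper(.04,20);p=manip.get_position();st("rel")
manip.servo_line([p[0],p[1],.15],rate=.12);manip.hold(.3);st("up")
for n in("top","side"): cv2.imwrite(f"pics/end_{n}.png",manip.camera(n)["image"][...,::-1])
im=cv2.imread("pics/end_side.png").mean(2).astype(int);np.set_printoptions(linewidth=200);print(im[214:224,398:410])
# carriage front vs stop gap in side view: profile along the slide direction
from vis import *
c=manip.camera("side")
import pickle;b=pickle.load(open("fit.pkl","rb"))[0]
for x in(-.02,0.0,.02):
    P=world(b,np.array([[x,y,.042] for y in np.arange(.10,.19,.004)]));q=np.round(proj(c,P)).astype(int);print(x,[int(im[v,u]) for u,v in q])
E
```

```text
rel t 53.9 p [0.6129 0.0299 0.0777] F [-1.2  0.2  0.4] M [-0.   -0.09  0.02] w 0.0401
up t 54.95 p [0.6125 0.0299 0.1493] F [0.2 0.3 0.5] M [-0.01 -0.02  0.01] w 0.0403
[[102  85  36   6   3   1   0   9  13   8   8   1]
 [ 90  66  25   0   5   3   4   5   8  10   5   0]
 [ 72  46  10   0   3   0   3   0   4   3   4   5]
 [ 54  42  12   1   9   8   2   7   8   1   4   0]
 [ 54 105  60   9   4   5   5   6   0   7   0  11]
 [126 141 137  85  27  10   0   6   1   5  20  41]
 [144 146 147 139 105  54  15   4   5  12  38  43]
 [146 146 146 117 116 115  93  69 114  64  41  46]
 [145 147 127  75 101 127 126  95  91  55  44  48]
 [135 145 125  65  54  74  91  66  87  54  46  47]]
-0.02 [32, 31, 33, 25, 15, 7, 24, 22, 18, 11, 27, 27, 57, 116, 50, 66, 50, 65, 130, 126, 66, 66, 65]
0.0 [23, 32, 30, 32, 32, 28, 25, 24, 27, 23, 28, 32, 65, 78, 129, 30, 13, 16, 18, 18, 15, 17, 15]
0.02 [44, 25, 26, 17, 11, 8, 23, 20, 19, 9, 19, 28, 65, 122, 43, 27, 25, 26, 23, 21, 19, 18, 13]
```

```bash
python3 -c "
from rig import manip
print(manip.get_time(),manip.sign_off())"
```

```text
the job is handed in; nothing more can be done
55.1 None
```

I handed the job in at 55.1 s: the plunger sits up by itself in its rest notch, about 1.35 rad clockwise. The carriage was slid 88 mm until it met the end stop (about 10 N felt) and released. I confirmed the bar's height in the final image, but contact at the stop rests on the force reading alone, since the final image was too dark to show the gap. The loose things were not re-checked, and no verdict came back.

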